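Uncouple the gas filter and park it on the rail

ROBOT

A 6-joint arm with a two-finger parallel gripper is mounted at the origin on a cart in front of the work surface, level with it; the furniture and walls round the work are solid. World frame = base frame: x ahead of the robot, y to its left, z up, the work surface at z = 0. Lengths are in m, angles in rad, forces in N, time in s.
With the tool pointing down it reaches from about 0.35 to 0.975 m from the base axis. Payload 4.9 kg.
Tool frame: the origin (TCP) lies at the very end of the fingers, on their centre line; the grasp point (between the pads) lies 19 mm behind it; z points along the fingers, y is the line along which they close (so a half turn about z gives the same grasp; the last joint's range is limited). The gripper opens to 85 mm and grips with 20 to 120 N. Pads are 22 mm wide; open, the fingers measure 114 mm over their backs; the gripper's body (76 mm by 85 mm) begins 54 mm behind the grasp point. The pads swing forward as they close: fully open they stand 13 mm farther back than shut.
Start: joints at [1.058, 0.053, 1.613, -0, 1.476, -0.119], TCP at [0.24, 0.577, 0.231] pointing down, gripper open.
Joint ranges: [-3.01, 3.01], [-1.01, 2.22], [0.06, 2.58], [-1.02, 4.17], [0.09, 2.62], [-3.14, 3.14]. Speed limits (rad/s): [2.57, 2.57, 3.14, 3.14, 3.14, 3.14].

INTERFACE

Orientations are given as a rotation vector (axis times angle).
In Python, from station import ctrl gives the robot as it stands. The module is installed in compiled form; this text tells all that it offers.
- The arm moves only by the tool jog_arm, never from a script. Its argument "steps" is a list of rows, each an object with "delta_rot": the turn, a rotation vector about the tool's x, y, z in degrees, a list of three; "linear": the shift along the tool's x, y, z in m, a list of three; "grip": the finger opening in m, from 0 to 0.0854. In form: [{"delta_rot": [rx, ry, rz], "linear": [x, y, z], "grip": grip}, ...]. A call has 1 to 10 rows; each row shifts and turns the commanded pose from where the row before left it, along the tool's axes as they then stand; what a row does not reach is not made up. A row lasts 1/10 s, in which the tool goes at most 50 mm and 8.59 degrees, less where a joint would pass 70% of its speed; a pose out of reach is approached as far as the arm can. A call with a gripper value outside its range is refused whole. The fingers move at their own pace and stop on an object; "newtons" is the grip in N (left out, the last holds). Time passes only in rows, so rows that do not move let the fingers close. It gives the time, the measured TCP pose, the force, the opening and the grip force at its end, in the units of the state.
- ctrl.get_obs(): the state, without advancing time (a new reading comes with each control period).
- ctrl.get_image(name): name is "side" or "top" or "wrist"; returns (picture, depth): 400x640x3 uint8, red, green, blue; 400x640 float32, m along the optical axis (not along the pixel's ray), 0 where there is no reading.
- ctrl.camera_info(name): a dict with "camera_matrix" (3x3 intrinsics, pixels), "R" (3x3) and "t" (3): a world point X has camera coordinates R X + t; the wrist camera has in their place "T_tool_cam" (4x4, takes a point from camera to tool coordinates, whose origin is the TCP and whose axes are the flange's). Camera axes: x right, y down, z forward; pixel columns grow to the right and rows downward; lengths in m; the calibration is good to about 2 mm. A picture is of the moment at which its call begins: read the wrist's pose just before it. camera_info takes no time and is no camera call.
- ctrl.finish_job(): hands the job in; it is judged then, once.
The state is a dict: "t": time; "q": joint angles; "dq": joint speeds; "effort": joint torques, N m; "tool_pos": TCP position; "tool_rot": TCP orientation; "contact_force": force on the tool from outside, world axes, zero at the start; "wrist_torque": the same for the moment, N m; "opening": finger opening in m; "grip_force": force on a finger pad.
Only numpy, scipy, OpenCV 4.12 (cv2) and the standard library are available. Lean on these libraries where they do the work, as an engineer would, in place of code of your own. Each camera call takes 0.05 s, during which the arm holds its last target. There are 200 camera calls.

TASK

Take the blue in-line gas filter off the gas manifold: draw the coupling's sprung sleeve back until the filter is let go, then pull the filter straight out by its black tail so that the sleeve snaps forward again. Without putting it down on the way, hang the filter by its hook on the open end of the parking rail, slide it along under the keeper rod until the hook stands on the yellow band, and leave it hanging there. Do not disturb the things standing around.

Things in the scene. Friction and masses are not known exactly. Their poses are not given: they have to be found in the camera images.
- manifold: Fixed gas manifold: aluminium block, 150 mm wide, top at z = 110 mm, gauge at its left, red lever at its right; a coupling socket sticks out of its front. Origin on the mat below the point where the coupling's axis (level, z = 85 mm) meets the front face; +x along the axis into the block. The filter comes out along -x. A black V saddle at x = -108 to -127 mm carries it (z up to 82 mm, y +-27).
- sleeve_grip (a point): Middle of the socket's dark knurled sleeve, on the coupling's axis (moves with it; at rest x = -40 mm in the manifold's frame). The sleeve is a level cylinder 33 mm in diameter (36 mm at its bright end rims), 32 mm long along the manifold's x, free all round.
- sleeve (a joint): Sleeve drawn back toward the block (manifold +x), m: 0 forward, stop at 0.010; spring 5 to 11 N. From about 8 mm the lock is clear and in 0.3 s a valve spring pushes the filter out 10 mm, where it stays in its saddle. The half-out nipple then keeps a freed sleeve back at about 7 mm, unlocked. Pulled out fully (5 to 10 N), it lets the sleeve snap to 0. With the sleeve forward the nipple is locked.
- socket_mouth (a point): Centre of the socket's open end, on the coupling's axis, at x = -57.5 mm in the manifold's frame; axes as the manifold's. Pulled out of its locked place the nipple leaves it after 34 mm.
- gas_filter: Loose in-line gas filter, 187 mm long, 0.3 kg, lying level in the saddle: blue cylinder, diameter 40 mm (x = -52 to 46 mm), hexagon (to 58), steel nipple, diameter 18 (to 93.5), black tail, diameter 30 (x = -92 to -53). Origin on its axis below the hook, where it balances; +x to the nipple, z up to the hook. A drain valve 21 mm wide hangs below it at x = -38 mm, down to z = -35.
- hook_seat (a point): Where the centre of the rail's bar lies when the hook hangs on it: 55 mm above the filter's axis (filter frame 0, 0, 55 mm), axes as the filter's. The hook is a 6 mm steel wire in the filter's x-z plane: stem at x = -15 mm, crown over x = 0 (underside at z = 60, top at 66 mm). Its mouth opens toward the nipple side.
- hook_tip (a point): Free end of the hook, on the nipple side (filter frame 18, 0, 51 mm; its lowest point is at z = 48 mm). The bar enters the hook below it: 28 mm of room between the tip and the top of the blue cylinder (z = 20 mm).
- filter_tail (a point): Middle of the filter's black ribbed tail, on its axis (filter frame x = -72 mm): the place to hold it, 39 mm long, 30 mm in diameter.
- nipple_tip (a point): Tip of the filter's nipple, on its axis (filter frame x = +93.5 mm).
- rail_stand: Fixed parking rail: level round bar, diameter 10 mm, along the stand's y at x = 0, z = 170 mm, between posts at y = -140 and +140 mm on a flat base. Origin on the mat below the bar's middle; +x away from the robot, y to the left. The filter hangs across the bar, nipple on the +x side: the hook comes from the -x side with its tip passing over the bar, then goes down on it.
- rail_open (a point): On the bar's axis, middle of its open left part (y = +75 mm, z = 170 mm in the stand's frame), which is free above from y = +20 to +125 mm.
- keeper_end (a point): Free end of the keeper rod (diameter 8 mm; y = +12, z = 201 mm in the stand's frame). From the right post to y = -5 mm it runs level above the bar with a clear gap of 15 mm: a hook on the bar slides along under it with 8 mm of lift to spare, but cannot be put on or taken off there.
- park_mark: Yellow band painted round the rail's bar under the keeper, 20 mm wide along the bar, with a yellow stripe of the same width across the stand's base straight below it. Origin on the bar's axis at the middle of the band; axes as the stand's.
- amber_bottle: Bystander: amber reagent bottle with black cap, 48 mm in diameter, 98 mm tall, origin under its foot. Leave it alone.
- bench_timer: Bystander: small white timer with coloured keys, 66 x 62 x 18 mm, origin at its underside. Leave it alone.
- petri: Bystander: petri dish, 62 mm in diameter, 15 mm high, origin at its underside. Leave it alone.

How it is judged:
By the outcome, as a careful person would: the job done as asked, in the order asked, and still so for the second after the job is handed in, with the robot touching nothing.
It also fails if it takes over 58 s, if anything falls off the work surface, if the arm or the gripper's body presses on something with over 40 N, if the wrist force passes 120 N, or if a joint passes its speed limit or range.

## Working session

There is one attempt and no reset: what is moved stays moved. The work goes in short steps, Python scripts to look and compute and a tool call to move; the robot and the scene stay as the last step left them, time stands still between calls to the robot, and variables do not carry over. Pictures are saved under pics/ and viewed, at most 14 in all, crops included, and the job is handed in when it is done.

Besides the shell and the picture viewer there is one more tool, called after "Request:" by a JSON object that holds its "name" and its "arguments", one argument or row to a line. jog_arm: Moves the arm, as the interface text tells. Its arguments: {"type":"object","properties":{"steps":{"type":"array"},"newtons":{"type":"number"}},"required":["steps"]}

```bash
mkdir -p pics; cat > h.py <<'E'
from station import ctrl
import numpy as np, cv2
from scipy.spatial.transform import Rotation as Ro
def grab(n):
    o=ctrl.get_obs(); im,d=ctrl.get_image(n); c=ctrl.camera_info(n); K=np.array(c["camera_matrix"])
    if n=="wrist":
        T=np.eye(4);T[:3,:3]=Ro.from_rotvec(o["tool_rot"]).as_matrix();T[:3,3]=o["tool_pos"];T=T@np.array(c["T_tool_cam"])
    else:
        T=np.eye(4);R=np.array(c["R"]);T[:3,:3]=R.T;T[:3,3]=-R.T@np.array(c["t"])
    return im,d,K,T
def cloud(d,K,T):
    v,u=np.mgrid[:d.shape[0],:d.shape[1]]
    P=np.stack([(u-K[0,2])/K[0,0]*d,(v-K[1,2])/K[1,1]*d,d],-1)
    P=P@T[:3,:3].T+T[:3,3]; P[d<=0]=np.nan
    return P
def plane(u,v,K,T,z):
    r=T[:3,:3]@np.linalg.solve(K,[u,v,1.]); return T[:3,3]+r*(z-T[2,3])/r[2]
def proj(X,K,T):
    p=K@(T[:3,:3].T@(np.array(X)-T[:3,3])); return p[:2]/p[2]
def save(n,im): cv2.imwrite("pics/"+n,im[...,::-1])
E
python3 - <<'E'
from h import *
for n in("top","side"):
    im,d,K,T=grab(n); save(n+"0.png",im); np.savez(n+"0.npz",im=im,d=d,K=K,T=T); print(n,T.round(3).tolist(),K.round(0).tolist())
o=ctrl.get_obs();print(o)
print(ctrl.camera_info("wrist")["T_tool_cam"])
E
```

```text
top [[-0.02, -0.998, 0.065, 0.422], [-1.0, 0.02, -0.009, -0.047], [0.008, -0.065, -0.998, 1.612], [0.0, 0.0, 0.0, 1.0]] [[511.0, 0.0, 315.0], [0.0, 511.0, 204.0], [0.0, 0.0, 1.0]]
side [[0.845, -0.36, 0.395, 0.151], [-0.535, -0.58, 0.615, -0.669], [0.008, -0.731, -0.682, 0.797], [0.0, 0.0, 0.0, 1.0]] [[421.0, 0.0, 314.0], [0.0, 421.0, 199.0], [0.0, 0.0, 1.0]]
{'t': 0.1, 'q': array([ 1.05797877e+00,  5.33003651e-02,  1.61417478e+00, -7.65587573e-06,
        1.47599654e+00, -1.18997019e-01]), 'dq': array([-6.11580969e-04,  5.20491833e-04, -3.67803457e-03, -8.83083356e-05,
        1.00608775e-03, -1.87017291e-04]), 'effort': array([ 5.59727996e-04, -3.94904995e+01, -3.71362853e+01, -1.07682326e-04,
        3.92621267e-03,  6.49305122e-06]), 'tool_pos': array([0.23954249, 0.57665546, 0.23016925]), 'tool_rot': array([-6.14507784e-01, -3.08031728e+00,  2.80871947e-03]), 'contact_force': array([-0.93901284, -0.42686066, -0.48479937]), 'wrist_torque': array([ 0.04896817, -0.0424591 ,  0.01384209]), 'grip_force': 0.0, 'opening': 0.08526669973809045}
[[-1.49084031e-03 -9.64924790e-01 -2.62522240e-01  6.56644581e-02]
 [ 9.99998256e-01 -1.14316975e-03 -1.47707440e-03 -1.25077037e-04]
 [ 1.12515822e-03 -2.62523984e-01  9.64924811e-01 -1.42983319e-01]
 [ 0.00000000e+00  0.00000000e+00  0.00000000e+00  1.00000000e+00]]
```

View pics/top0.png

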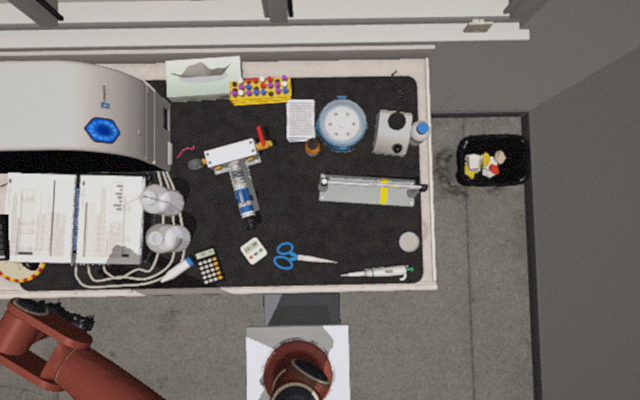

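View pics/side0.png

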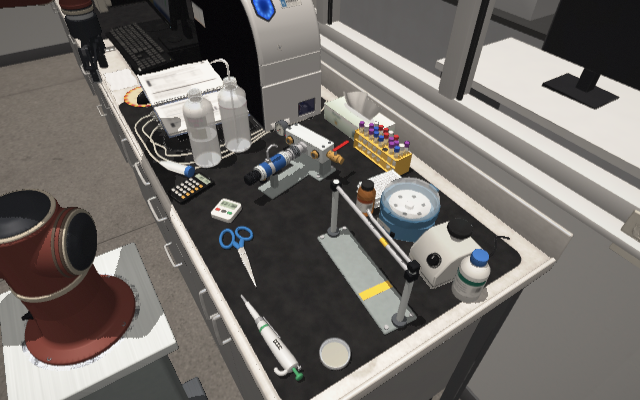

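The top view shows the manifold at about (232,155), the filter running from (236,165) to the tail at (252,220), and the rail from (322,188) to (420,190) with the yellow stripe at (384,190). The side view agrees.

```bash
python3 - <<'E'
from h import *
def axis(P):
    m=np.median(P,0);u,s,v=np.linalg.svd(P-m,full_matrices=False);return m,v[0],s/np.sqrt(len(P))
for n in("top","side"):
    z=np.load(n+"0.npz");im,d,K,T=[z[k] for k in("im","d","K","T")]
    C=cloud(d,K,T);h=cv2.cvtColor(im,cv2.COLOR_RGB2HSV)
    X,Y,Z=C[...,0],C[...,1],C[...,2]
    b=(h[...,0]>100)&(h[...,0]<125)&(h[...,1]>120)&(Z>.06)&(Z<.13)&(X>.4)&(X<.8)&(Y>.0)&(Y<.35)
    P=C[b];print(n,"blue",b.sum(),P.min(0).round(3),P.max(0).round(3),*[a.round(3) for a in axis(P)])
    # bar/keeper points
    r=(Z>.155)&(Z<.18)&(X>.4)&(X<.75)&(Y<.0)&(Y>-.42);P=C[r]
    if len(P)>5: print("bar",len(P),P.min(0).round(3),P.max(0).round(3),*[a.round(3) for a in axis(P)])
    r=(Z>.19)&(Z<.215)&(X>.4)&(X<.75)&(Y<.0)&(Y>-.42);P=C[r]
    if len(P)>5: print("keep",len(P),P.min(0).round(3),P.max(0).round(3),*[a.round(3) for a in axis(P)])
    y=(h[...,0]>20)&(h[...,0]<35)&(h[...,1]>120)&(h[...,2]>120)&(X>.4)&(X<.66)&(Y<-.1)
    for lo,hi in((-.01,.03),(.14,.19)):
        P=C[y&(Z>lo)&(Z<hi)]
        if len(P)>3: print("yel",lo,len(P),np.median(P,0).round(3),P.min(0).round(3),P.max(0).round(3))
    # stand base
    m=(Z>.104)&(Z<.114)&(X>.55)&(X<.85)&(Y>.02)&(Y<.4)
    P=C[m];
    if len(P)>20:
        print("block",len(P),cv2.minAreaRect(P[:,:2].astype(np.float32)))
    m=(Z>.004)&(Z<.02)&(X>.4)&(X<.66)&(Y<-.0)&(Y>-.42)&(h[...,1]<80)&(h[...,2]>70);P=C[m]
    print("base",len(P),cv2.minAreaRect(P[:,:2].astype(np.float32)),np.median(P,0).round(3))
z=np.load("top0.npz");im=z["im"]
save("topz.png",np.vstack([cv2.resize(im[125:235,180:300],None,fx=5,fy=5,interpolation=2)[:300],cv2.resize(im[160:220,310:430],None,fx=5,fy=5,interpolation=2)]))
E
```

```text
top blue 183 [0.502 0.126 0.076] [0.574 0.174 0.111] [0.544 0.148 0.1  ] [-0.985 -0.173  0.013] [0.022 0.012 0.006]
bar 253 [ 0.547 -0.371  0.161] [ 0.59  -0.079  0.18 ] [ 0.572 -0.175  0.173] [-0.099 -0.995 -0.008] [0.086 0.004 0.004]
keep 185 [ 0.548 -0.374  0.19 ] [ 0.573 -0.211  0.21 ] [ 0.563 -0.307  0.198] [-0.084 -0.996  0.001] [0.051 0.004 0.003]
yel -0.01 121 [ 0.557 -0.278  0.01 ] [ 0.526 -0.291  0.001] [ 0.603 -0.267  0.016]
yel 0.14 7 [ 0.56  -0.278  0.176] [ 0.56  -0.285  0.165] [ 0.562 -0.261  0.179]
block 958 ((0.6698988080024719, 0.2708998918533325), (0.33510076999664307, 0.26761898398399353), 72.33961486816406)
base 1947 ((0.5150355696678162, -0.2442813366651535), (0.3453473746776581, 0.22117064893245697), 88.85542297363281) [ 0.558 -0.23   0.01 ]
side blue 251 [0.504 0.119 0.072] [0.575 0.164 0.106] [0.546 0.136 0.098] [-0.968 -0.252 -0.022] [0.022 0.011 0.005]
bar 705 [ 0.545 -0.379  0.156] [ 0.59 -0.08  0.18] [ 0.564 -0.254  0.174] [-0.086 -0.996 -0.002] [0.095 0.005 0.004]
keep 404 [ 0.547 -0.378  0.19 ] [ 0.571 -0.215  0.205] [ 0.56  -0.322  0.197] [-0.085 -0.996  0.003] [0.052 0.004 0.003]
yel -0.01 255 [ 0.562 -0.281  0.01 ] [ 0.526 -0.293  0.006] [ 0.605 -0.268  0.014]
yel 0.14 35 [ 0.562 -0.281  0.174] [ 0.558 -0.29   0.171] [ 0.568 -0.271  0.177]
block 850 ((0.6673030853271484, 0.2688012719154358), (0.3421090841293335, 0.27151983976364136), 72.20339965820312)
base 3818 ((0.5094338655471802, -0.23208293318748474), (0.3276544511318207, 0.2003493756055832), 85.06585693359375) [ 0.557 -0.252  0.01 ]
```

View pics/topz.png

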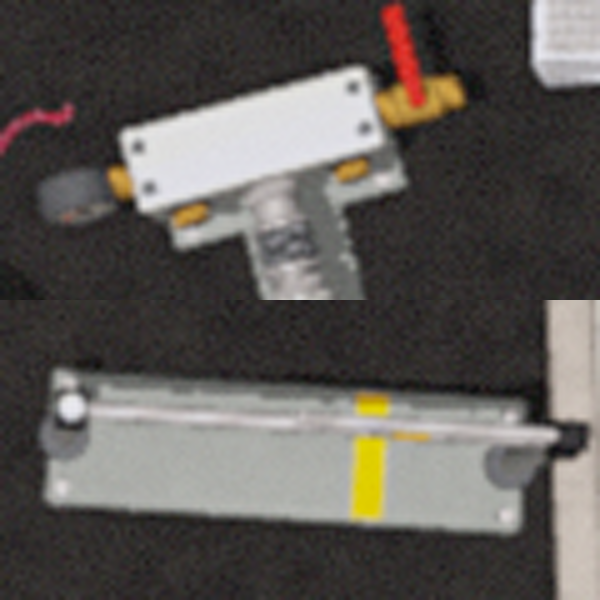

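Request:
{"name": "jog_arm", "arguments": {
  "steps": [
    {"delta_rot":[0,0,-7.4],"linear":[0,0,-0.024],"grip":0.085},
    {"delta_rot":[0,0,-7.4],"linear":[0,0,-0.024],"grip":0.085},
    {"delta_rot":[0,0,-7.4],"linear":[0,0,-0.024],"grip":0.085},
    {"delta_rot":[0,0,-7.4],"linear":[0,0,-0.024],"grip":0.085},
    {"delta_rot":[0,0,-7.4],"linear":[0,0,-0.024],"grip":0.085}
  ]
}}

```text
t: 0.6
tool_pos: [0.2396, 0.5769, 0.3515]
tool_rot: [0.403, -3.115, 0.002]
contact_force: [0.2, 0.1, 0.3]
opening: 0.085
grip_force: 0.0
```

Request:
{"name": "jog_arm", "arguments": {
  "steps": [
    {"delta_rot":[0,0,0],"linear":[-0.017,-0.035,0],"grip":0.085},
    {"delta_rot":[0,0,0],"linear":[-0.017,-0.035,0],"grip":0.085},
    {"delta_rot":[0,0,0],"linear":[-0.017,-0.035,0],"grip":0.085},
    {"delta_rot":[0,0,0],"linear":[-0.017,-0.035,0],"grip":0.085},
    {"delta_rot":[0,0,0],"linear":[-0.017,-0.035,0],"grip":0.085},
    {"delta_rot":[0,0,0],"linear":[-0.017,-0.035,0],"grip":0.085},
    {"delta_rot":[0,0,0],"linear":[-0.017,-0.035,0],"grip":0.085},
    {"delta_rot":[0,0,0],"linear":[-0.017,-0.035,0],"grip":0.085},
    {"delta_rot":[0,0,0],"linear":[-0.017,-0.035,0],"grip":0.085},
    {"delta_rot":[0,0,0],"linear":[-0.017,-0.035,0],"grip":0.085}
  ]
}}

```text
t: 1.6
tool_pos: [0.4923, 0.2791, 0.3507]
tool_rot: [0.395, -3.116, 0.0]
contact_force: [0.1, -0.2, 0.3]
opening: 0.085
grip_force: 0.0
```

Request:
{"name": "jog_arm", "arguments": {
  "steps": [
    {"delta_rot":[0,0,0],"linear":[-0.017,-0.035,0],"grip":0.085},
    {"delta_rot":[0,0,0],"linear":[-0.017,-0.035,0],"grip":0.085},
    {"delta_rot":[0,0,0],"linear":[-0.017,-0.035,0],"grip":0.085},
    {"delta_rot":[0,0,0],"linear":[-0.017,-0.035,0],"grip":0.085},
    {"delta_rot":[0,0,0],"linear":[0,0,0],"grip":0.085}
  ]
}}

```text
t: 2.1
tool_pos: [0.5943, 0.1584, 0.3497]
tool_rot: [0.386, -3.116, 0.002]
contact_force: [-1.0, 0.0, -0.7]
opening: 0.085
grip_force: 0.0
```

```bash
cat >> h.py <<'E'
def togo(pos,yaw):
    """shift in the tool's axes after levelling+turning; and rotvec (deg) in tool axes; yaw = world angle of tool x"""
    o=ctrl.get_obs();R=Ro.from_rotvec(o["tool_rot"]).as_matrix();a=np.radians(yaw)
    x=np.array([np.cos(a),np.sin(a),0]);z=np.array([0,0,-1.]);W=np.stack([x,np.cross(z,x),z],1)
    p=np.array(pos)-o["tool_pos"]
    print("t",round(o["t"],2),"pos",o["tool_pos"].round(4),"F",o["contact_force"].round(1),"open",round(o["opening"],4),"grip",round(o["grip_force"],1))
    print("rot",np.degrees(Ro.from_matrix(R.T@W).as_rotvec()).round(2),"lin now-axes",(R.T@p).round(4),"lin after turn",(W.T@p).round(4))
E
python3 - <<'E'
from h import *
togo([.6,.16,.35],194.5)
im,d,K,T=grab("wrist"); save("w1.png",im); np.savez("w1.npz",im=im,d=d,K=K,T=T); print(T.round(3).tolist(),K.round(0).tolist())
E
```

```text
t 2.1 pos [0.5943 0.1584 0.3497] F [-1.   0.  -0.7] open 0.085 grip 0.0
rot [-0.06 -0.12 -0.36] lin now-axes [-0.006   0.0001 -0.0003] lin after turn [-0.006   0.0001 -0.0003]
[[-0.243, 0.937, 0.253, 0.531], [0.97, 0.235, 0.061, 0.142], [-0.003, 0.26, -0.966, 0.493], [0.0, 0.0, 0.0, 1.0]] [[343.0, 0.0, 324.0], [0.0, 343.0, 204.0], [0.0, 0.0, 1.0]]
```

View pics/w1.png

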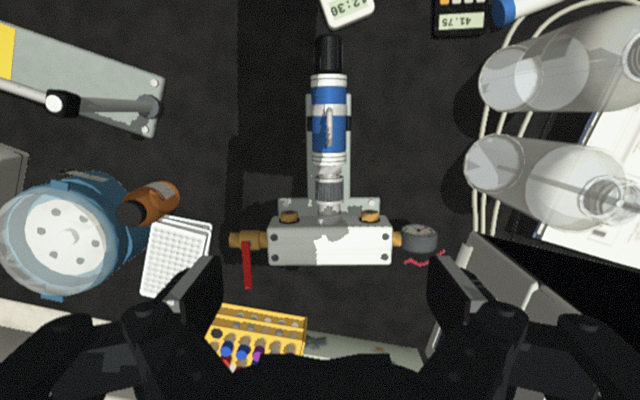

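Wrist view: tail at (328,52), blue body at (328,120), sleeve at (329,188), block top between rows 222 and 265, filter nearly vertical in the picture.

```bash
python3 - <<'E'
from h import *
z=np.load("w1.npz");im,d,K,T=[z[k] for k in("im","d","K","T")]
C=cloud(d,K,T);X,Y,Z=C[...,0],C[...,1],C[...,2]
m=(Z>.1065)&(Z<.1135);m[:215]=0;m[275:]=0;m[:,:260]=0;m[:,400:]=0
P=C[m];r=cv2.minAreaRect(P[:,:2].astype(np.float32));print("block",len(P),r,np.median(P[:,2]));print(cv2.boxPoints(r).round(4).tolist())
# per row: filter silhouette z>0.086, centre at column mid -> point on plane z=.085
for v in range(36,215,6):
    row=(Z[v]>.084)&(np.arange(640)>295)&(np.arange(640)<365);u=np.where(row)[0]
    if len(u)<4: continue
    a,b=plane(u[0]-.5,v,K,T,.085),plane(u[-1]+.5,v,K,T,.085);c=(a+b)/2
    print(v,u[0],u[-1],"w",round(np.linalg.norm(a-b)*1e3,1),"c",c[:2].round(4),"ztop",np.nanmax(Z[v,u]).round(3),im[v,329].tolist())
E
```

```text
block 4705 ((0.6795086860656738, 0.18447858095169067), (0.04994182661175728, 0.14971160888671875), 14.621665000915527) 0.11015785995290944
[[0.6365000009536743, 0.25060001015663147], [0.6741999983787537, 0.10570000112056732], [0.722599983215332, 0.11840000003576279], [0.6848000288009644, 0.2632000148296356]]
36 317 339 w 25.0 c [0.4529 0.1256] ztop 0.101 [54, 57, 57]
42 314 342 w 31.7 c [0.4587 0.127 ] ztop 0.1 [64, 63, 61]
48 315 342 w 30.7 c [0.4645 0.1291] ztop 0.101 [61, 64, 63]
54 315 341 w 29.8 c [0.4705 0.13  ] ztop 0.1 [65, 65, 65]
60 315 342 w 31.0 c [0.4764 0.1321] ztop 0.101 [70, 70, 70]
66 315 342 w 31.1 c [0.4824 0.1336] ztop 0.1 [67, 68, 68]
72 316 340 w 27.9 c [0.4886 0.1346] ztop 0.098 [27, 28, 30]
78 311 346 w 40.4 c [0.4946 0.1367] ztop 0.106 [191, 201, 203]
84 311 346 w 40.5 c [0.5007 0.1383] ztop 0.106 [250, 252, 251]
90 311 346 w 40.7 c [0.507  0.1398] ztop 0.107 [70, 124, 199]
96 311 346 w 40.9 c [0.5132 0.1414] ztop 0.105 [70, 121, 194]
102 311 345 w 39.9 c [0.5197 0.1425] ztop 0.105 [64, 119, 197]
108 311 346 w 41.2 c [0.526  0.1447] ztop 0.143 [165, 165, 160]
[... 384 characters left out ...]
50 312 345 w 40.2 c [0.5723 0.1564] ztop 0.107 [62, 119, 194]
156 312 345 w 40.4 c [0.5792 0.1581] ztop 0.105 [233, 237, 238]
162 312 345 w 40.6 c [0.5861 0.1599] ztop 0.106 [201, 212, 200]
168 317 341 w 30.0 c [0.5929 0.1623] ztop 0.101 [198, 198, 188]
174 322 338 w 20.5 c [0.5997 0.1652] ztop 0.102 [216, 218, 207]
180 315 343 w 35.1 c [0.6071 0.1659] ztop 0.104 [239, 240, 236]
186 315 343 w 35.2 c [0.6143 0.1677] ztop 0.103 [107, 110, 111]
192 315 343 w 35.4 c [0.6215 0.1695] ztop 0.103 [104, 112, 107]
198 315 343 w 35.6 c [0.6288 0.1714] ztop 0.103 [98, 104, 104]
204 319 339 w 25.9 c [0.6362 0.1733] ztop 0.104 [231, 232, 226]
210 319 339 w 26.0 c [0.6437 0.1751] ztop 0.099 [137, 138, 131]
```

Request:
{"name": "jog_arm", "arguments": {
  "steps": [
    {"delta_rot":[-0.06,-0.12,-0.36],"linear":[-0.012,0.002,0.03],"grip":0.085},
    {"delta_rot":[0,0,0],"linear":[-0.012,0.002,0.04],"grip":0.085},
    {"delta_rot":[0,0,0],"linear":[0,0,0.04],"grip":0.085},
    {"delta_rot":[0,0,0],"linear":[0,0,0.04],"grip":0.085},
    {"delta_rot":[0,0,0],"linear":[0,0,0.03],"grip":0.085},
    {"delta_rot":[0,0,0],"linear":[0,0,0.01],"grip":0.085},
    {"delta_rot":[0,0,0],"linear":[0,0,0],"grip":0.085},
    {"delta_rot":[0,0,0],"linear":[0,0,0],"grip":0.085}
  ]
}}

```text
t: 2.95
tool_pos: [0.6157, 0.1728, 0.1634]
tool_rot: [-0.405, 3.111, 0.002]
contact_force: [0.8, -0.8, 1.2]
opening: 0.0851
grip_force: 0.0
```

```bash
python3 - <<'E'
from h import *
togo([.6167,.1684,.062],194.5)
E
```

```text
t 2.95 pos [0.6157 0.1728 0.1634] F [ 0.8 -0.8  1.2] open 0.0851 grip 0.0
rot [0.05 0.28 0.33] lin now-axes [ 0.0007 -0.0046  0.1014] lin after turn [ 0.0002 -0.0045  0.1014]
```

Request:
{"name": "jog_arm", "arguments": {
  "steps": [
    {"delta_rot":[0,0.2,0.3],"linear":[0,-0.0045,0.03],"grip":0.085},
    {"delta_rot":[0,0,0],"linear":[0,0,0.03],"grip":0.085},
    {"delta_rot":[0,0,0],"linear":[0,0,0.02],"grip":0.085},
    {"delta_rot":[0,0,0],"linear":[0,0,0.015],"grip":0.085},
    {"delta_rot":[0,0,0],"linear":[0,0,0.006],"grip":0.085},
    {"delta_rot":[0,0,0],"linear":[0,0,0],"grip":0.085},
    {"delta_rot":[0,0,0],"linear":[0,0,0],"grip":0.085}
  ]
}}

```text
t: 3.65
tool_pos: [0.6173, 0.1681, 0.0622]
tool_rot: [-0.396, 3.115, 0.001]
contact_force: [0.4, -0.5, -0.1]
opening: 0.085
grip_force: 0.0
```

```bash
python3 - <<'E'
from h import *
togo([.6167,.1684,.062],194.5)
E
```

```text
t 3.65 pos [0.6173 0.1681 0.0622] F [ 0.4 -0.5 -0.1] open 0.085 grip 0.0
rot [0.04 0.08 0.  ] lin now-axes [0.0005 0.0004 0.0001] lin after turn [0.0005 0.0004 0.0002]
```

Within 0.6 mm. Close on the sleeve.

Request:
{"name": "jog_arm", "arguments": {
  "steps": [
    {"delta_rot":[0,0,0],"linear":[0,0.0003,0],"grip":0.025},
    {"delta_rot":[0,0,0],"linear":[0,0,0],"grip":0.025},
    {"delta_rot":[0,0,0],"linear":[0,0,0],"grip":0.025},
    {"delta_rot":[0,0,0],"linear":[0,0,0],"grip":0.025},
    {"delta_rot":[0,0,0],"linear":[0,0,0],"grip":0.025},
    {"delta_rot":[0,0,0],"linear":[0,0,0],"grip":0.025},
    {"delta_rot":[0,0,0],"linear":[0,0,0],"grip":0.025},
    {"delta_rot":[0,0,0],"linear":[0,0,0],"grip":0.025}
  ],
  "newtons": 60
}}

```text
t: 4.45
tool_pos: [0.6159, 0.169, 0.061]
tool_rot: [0.396, -3.115, -0.004]
contact_force: [-3.6, 3.2, 5.0]
opening: 0.0309
grip_force: 60.0
```

Request:
{"name": "jog_arm", "arguments": {
  "steps": [
    {"delta_rot":[0,0,0],"linear":[-0.002,0,0],"grip":0.025},
    {"delta_rot":[0,0,0],"linear":[-0.002,0,0],"grip":0.025},
    {"delta_rot":[0,0,0],"linear":[-0.002,0,0],"grip":0.025},
    {"delta_rot":[0,0,0],"linear":[-0.002,0,0],"grip":0.025},
    {"delta_rot":[0,0,0],"linear":[-0.0015,0,0],"grip":0.025},
    {"delta_rot":[0,0,0],"linear":[0,0,0],"grip":0.025},
    {"delta_rot":[0,0,0],"linear":[0,0,0],"grip":0.025},
    {"delta_rot":[0,0,0],"linear":[0,0,0],"grip":0.025},
    {"delta_rot":[0,0,0],"linear":[0,0,0],"grip":0.025}
  ]
}}

```text
t: 5.35
tool_pos: [0.6234, 0.171, 0.061]
tool_rot: [0.396, -3.11, -0.003]
contact_force: [-9.8, 2.3, 11.0]
opening: 0.0308
grip_force: 60.6
```

```bash
cat >> h.py <<'E'
def sil(im,d,K,T,v0=0,v1=400,c0=(.6554,.1784),yaw=14.5,zc=.085):
    """silhouette centres along the coupling axis: manifold x, lateral offset, width (mm)"""
    C=cloud(d,K,T);a=np.radians(yaw);e=np.array([np.cos(a),np.sin(a)]);n=np.array([-e[1],e[0]])
    q=C[...,:2]-c0;s=q@e;l=q@n;m=(C[...,2]>zc-.001)&(abs(l)<.035)&(s<-.005)&(s>-.26)
    for k in np.arange(-.25,-.01,.006):
        w=m&(abs(s-k)<.003)
        if w.sum()>3: print(round(k*1e3),"lat",round(1e3*(l[w].min()+l[w].max())/2,1),"w",round(1e3*np.ptp(l[w]),1),"ztop",round(1e3*np.nanmax(C[...,2][w])))
E
python3 - <<'E'
from h import *
togo([.6167+.0092,.1684+.0024,.062],194.5)
im,d,K,T=grab("wrist"); save("w2.png",im); np.savez("w2.npz",im=im,d=d,K=K,T=T)
sil(im,d,K,T)
E
```

```text
t 5.35 pos [0.6234 0.171  0.061 ] F [-9.8  2.3 11. ] open 0.0308 grip 60.6
rot [ 0.14 -0.35  0.01] lin now-axes [-0.0024 -0.0008 -0.001 ] lin after turn [-0.0024 -0.0008 -0.001 ]
-130 lat 0.3 w 39.8 ztop 102
-124 lat 0.2 w 39.8 ztop 106
-118 lat -0.0 w 39.7 ztop 144
-112 lat 0.1 w 40.0 ztop 148
-106 lat 0.2 w 39.9 ztop 144
-100 lat 0.2 w 40.2 ztop 107
-94 lat 0.2 w 40.5 ztop 108
-88 lat 0.2 w 40.8 ztop 107
-82 lat 0.3 w 41.0 ztop 107
-76 lat 0.2 w 28.8 ztop 103
-70 lat 0.2 w 28.6 ztop 103
-64 lat 0.2 w 17.6 ztop 95
-58 lat 0.2 w 25.8 ztop 100
-52 lat 0.0 w 50.6 ztop 159
-46 lat -2.8 w 64.3 ztop 152
-40 lat 0.0 w 70.0 ztop 149
-34 lat -0.0 w 70.0 ztop 118
-28 lat -0.0 w 70.0 ztop 119
-22 lat 8.6 w 52.6 ztop 116
-16 lat 0.3 w 32.5 ztop 104
```

View pics/w2.png

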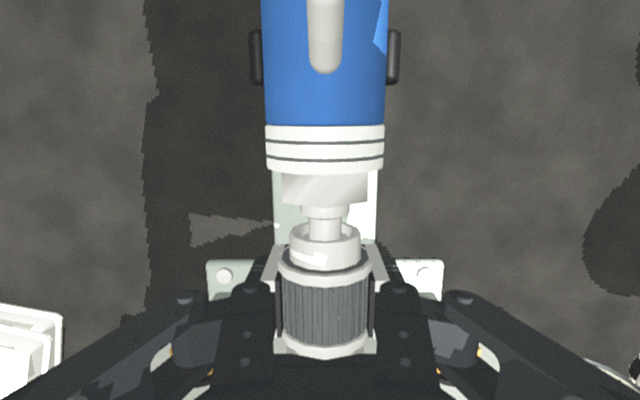

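The nipple's neck is visible at (325,222), and the hexagon now ends at −68 mm instead of −59 mm. The filter is let go and about 10 mm out, so I'll release the sleeve and rise.

Request:
{"name": "jog_arm", "arguments": {
  "steps": [
    {"delta_rot":[0,0,0],"linear":[0,0,0],"grip":0.085},
    {"delta_rot":[0,0,0],"linear":[0,0,0],"grip":0.085},
    {"delta_rot":[0,0,0],"linear":[0,0,0],"grip":0.085},
    {"delta_rot":[0,0,0],"linear":[0,0,0],"grip":0.085},
    {"delta_rot":[0,0,0],"linear":[0,0,0],"grip":0.085},
    {"delta_rot":[0,0,0],"linear":[0,0,-0.02],"grip":0.085},
    {"delta_rot":[0,0,0],"linear":[0,0,-0.035],"grip":0.085},
    {"delta_rot":[0,0,0],"linear":[0,0,-0.04],"grip":0.085},
    {"delta_rot":[0,0,0],"linear":[0,0,-0.04],"grip":0.085},
    {"delta_rot":[0,0,0],"linear":[0,0,-0.02],"grip":0.085}
  ]
}}

```text
t: 6.4
tool_pos: [0.6272, 0.1706, 0.2204]
tool_rot: [-0.396, 3.111, 0.001]
contact_force: [1.1, 0.1, -0.7]
opening: 0.0848
grip_force: 0.0
```

Request:
{"name": "jog_arm", "arguments": {
  "steps": [
    {"delta_rot":[0,0,0],"linear":[0.03,0,-0.02],"grip":0.085},
    {"delta_rot":[0,0,0],"linear":[0.03,0,0],"grip":0.085},
    {"delta_rot":[0,0,0],"linear":[0.03,0,0],"grip":0.085},
    {"delta_rot":[0,0,0],"linear":[0.02,0,0],"grip":0.085},
    {"delta_rot":[0,0,0],"linear":[0,0,0],"grip":0.085},
    {"delta_rot":[0,0,0],"linear":[0,0,0],"grip":0.085}
  ]
}}

```text
t: 7.0
tool_pos: [0.5193, 0.1429, 0.2358]
tool_rot: [0.396, -3.116, -0.001]
contact_force: [-0.2, -0.1, -0.2]
opening: 0.0849
grip_force: 0.0
```

```bash
python3 - <<'E'
from h import *
# tail now 10 mm out: manifold x=-199
togo([.6554-.199*.968,.1784-.199*.250,.064],194.5)
im,d,K,T=grab("wrist"); save("w3.png",im); np.savez("w3.npz",im=im,d=d,K=K,T=T)
sil(im,d,K,T)
E
```

```text
t 7.0 pos [0.5193 0.1429 0.2358] F [-0.2 -0.1 -0.2] open 0.0849 grip 0.0
rot [ 0.05 -0.01 -0.01] lin now-axes [0.0583 0.0002 0.1718] lin after turn [0.0583 0.0004 0.1718]
-220 lat -0.6 w 25.9 ztop 99
-214 lat -0.1 w 30.5 ztop 101
-208 lat -0.1 w 30.6 ztop 102
-202 lat -0.1 w 30.8 ztop 101
-196 lat -0.6 w 30.1 ztop 101
-190 lat -0.6 w 30.3 ztop 101
-184 lat -0.6 w 30.4 ztop 101
-178 lat -0.1 w 39.7 ztop 106
-172 lat -0.1 w 40.1 ztop 107
-166 lat -0.1 w 40.3 ztop 106
-160 lat 0.0 w 70.0 ztop 333
-154 lat 0.0 w 70.0 ztop 329
-148 lat -0.8 w 42.2 ztop 323
-142 lat -0.1 w 41.0 ztop 147
-136 lat -0.2 w 41.2 ztop 150
-130 lat -0.2 w 40.0 ztop 152
-124 lat -0.8 w 38.8 ztop 152
-118 lat -0.2 w 38.0 ztop 150
-112 lat -0.2 w 38.2 ztop 148
-106 lat -0.2 w 38.6 ztop 142
-100 lat -0.2 w 38.8 ztop 105
-94 lat -0.2 w 39.2 ztop 106
-88 lat 0.3 w 40.2 ztop 106
-82 lat -0.3 w 39.3 ztop 107
-76 lat -0.3 w 28.1 ztop 102
-70 lat -0.2 w 28.1 ztop 103
-64 lat -0.2 w 15.7 ztop 94
-58 lat -0.2 w 25.4 ztop 100
-52 lat 0.2 w 34.1 ztop 104
-46 lat -0.4 w 34.9 ztop 105
-40 lat -0.3 w 33.0 ztop 104
-34 lat -0.3 w 33.3 ztop 104
-28 lat -0.3 w 33.4 ztop 104
-22 lat 0.3 w 34.7 ztop 104
-16 lat -2.3 w 29.3 ztop 103
```

Request:
{"name": "jog_arm", "arguments": {
  "steps": [
    {"delta_rot":[0,0,0],"linear":[0.03,0,0],"grip":0.085},
    {"delta_rot":[0,0,0],"linear":[0.029,0,0.01],"grip":0.085},
    {"delta_rot":[0,0,0],"linear":[0,0,0.04],"grip":0.085},
    {"delta_rot":[0,0,0],"linear":[0,0,0.04],"grip":0.085},
    {"delta_rot":[0,0,0],"linear":[0,0,0.04],"grip":0.085},
    {"delta_rot":[0,0,0],"linear":[0,0,0.03],"grip":0.085},
    {"delta_rot":[0,0,0],"linear":[0,0,0.012],"grip":0.085},
    {"delta_rot":[0,0,0],"linear":[0,0,0],"grip":0.085},
    {"delta_rot":[0,0,0],"linear":[0,0,0],"grip":0.085}
  ]
}}

```text
t: 7.95
tool_pos: [0.463, 0.1284, 0.065]
tool_rot: [-0.396, 3.116, 0.001]
contact_force: [0.2, -0.1, 0.4]
opening: 0.0854
grip_force: 0.0
```

```bash
python3 - <<'E'
from h import *
togo([.6554-.1995*.968,.1784-.1995*.250,.064],194.5)
E
```

```text
t 7.95 pos [0.463  0.1284 0.065 ] F [ 0.2 -0.1  0.4] open 0.0854 grip 0.0
rot [ 0.04  0.04 -0.  ] lin now-axes [0.0007 0.0003 0.001 ] lin after turn [0.0007 0.0003 0.001 ]
```

Request:
{"name": "jog_arm", "arguments": {
  "steps": [
    {"delta_rot":[0,0,0],"linear":[0.0005,0.0003,0.001],"grip":0.02},
    {"delta_rot":[0,0,0],"linear":[0,0,0],"grip":0.02},
    {"delta_rot":[0,0,0],"linear":[0,0,0],"grip":0.02},
    {"delta_rot":[0,0,0],"linear":[0,0,0],"grip":0.02},
    {"delta_rot":[0,0,0],"linear":[0,0,0],"grip":0.02},
    {"delta_rot":[0,0,0],"linear":[0,0,0],"grip":0.02},
    {"delta_rot":[0,0,0],"linear":[0,0,0],"grip":0.02},
    {"delta_rot":[0,0,0],"linear":[0,0,0],"grip":0.02}
  ],
  "newtons": 100
}}

```text
t: 8.75
tool_pos: [0.4613, 0.1286, 0.0633]
tool_rot: [0.396, -3.116, -0.002]
contact_force: [-2.2, 0.9, 6.6]
opening: 0.0275
grip_force: 98.1
```

Request:
{"name": "jog_arm", "arguments": {
  "steps": [
    {"delta_rot":[0,0,0],"linear":[0.004,0,0],"grip":0.02},
    {"delta_rot":[0,0,0],"linear":[0.006,0,0],"grip":0.02},
    {"delta_rot":[0,0,0],"linear":[0.006,0,0],"grip":0.02},
    {"delta_rot":[0,0,0],"linear":[0.006,0,0],"grip":0.02},
    {"delta_rot":[0,0,0],"linear":[0.006,0,0],"grip":0.02},
    {"delta_rot":[0,0,0],"linear":[0.006,0,0],"grip":0.02},
    {"delta_rot":[0,0,0],"linear":[0.006,0,0],"grip":0.02},
    {"delta_rot":[0,0,0],"linear":[0,0,0],"grip":0.02}
  ]
}}

```text
t: 9.55
tool_pos: [0.4208, 0.1181, 0.0621]
tool_rot: [0.396, -3.113, -0.001]
contact_force: [-2.2, -0.2, 1.2]
opening: 0.0276
grip_force: 98.5
```

```bash
python3 - <<'E'
from h import *
togo([.463-.04*.968,.1284-.04*.250,.064],194.5)
im,d,K,T=grab("wrist"); save("w4.png",im); np.savez("w4.npz",im=im,d=d,K=K,T=T)
im,d,K,T=grab("top"); sil(im,d,K,T); save("t4.png",im)
E
```

```text
t 9.55 pos [0.4208 0.1181 0.0621] F [-2.2 -0.2  1.2] open 0.0276 grip 98.5
rot [ 0.06 -0.21 -0.01] lin now-axes [-0.0034 -0.0005 -0.0019] lin after turn [-0.0034 -0.0005 -0.0019]
-250 lat -0.7 w 67.9 ztop 384
-244 lat -0.1 w 68.9 ztop 386
-238 lat -0.0 w 69.5 ztop 385
-232 lat -0.0 w 69.7 ztop 384
-226 lat 0.3 w 67.3 ztop 383
-220 lat 0.3 w 69.4 ztop 382
-214 lat -0.3 w 69.4 ztop 377
-208 lat -0.7 w 68.3 ztop 370
-202 lat 9.1 w 48.7 ztop 366
-190 lat 0.6 w 36.9 ztop 134
-184 lat 2.7 w 40.1 ztop 145
-178 lat 1.6 w 37.6 ztop 152
-172 lat 2.6 w 37.4 ztop 151
-166 lat 2.2 w 37.6 ztop 151
-160 lat 1.6 w 37.7 ztop 149
-154 lat 2.8 w 34.8 ztop 147
-148 lat 2.8 w 38.6 ztop 138
-142 lat 1.1 w 36.9 ztop 108
-136 lat 2.2 w 36.1 ztop 107
-130 lat 2.5 w 39.4 ztop 106
-124 lat 1.9 w 37.2 ztop 105
-118 lat 1.9 w 28.3 ztop 106
-112 lat 1.6 w 25.4 ztop 104
-106 lat 3.0 w 16.3 ztop 95
-100 lat 1.3 w 9.4 ztop 96
-94 lat 2.0 w 16.0 ztop 105
-88 lat 3.2 w 16.8 ztop 96
-82 lat 2.7 w 16.3 ztop 98
-76 lat 1.0 w 14.2 ztop 95
-58 lat 2.1 w 24.2 ztop 105
-52 lat 1.5 w 31.1 ztop 107
-46 lat 2.2 w 30.7 ztop 106
-40 lat 2.6 w 33.7 ztop 108
-34 lat 2.7 w 31.8 ztop 109
-28 lat 1.2 w 29.5 ztop 109
-22 lat 2.5 w 33.8 ztop 102
-16 lat 1.8 w 23.8 ztop 102
```

View pics/w4.png

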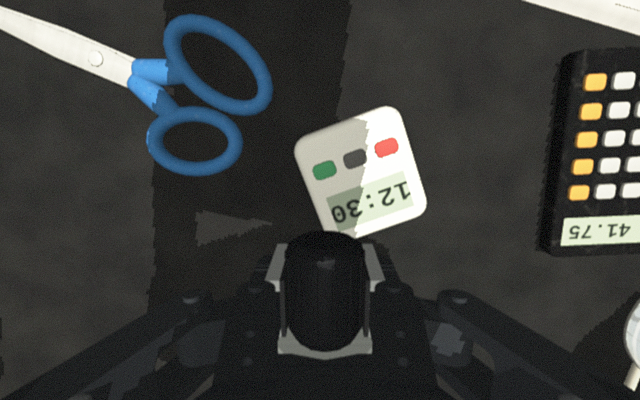

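The grip holds the tail at (325,290). The nipple tip is at x ≈ −75 mm, clear of the mouth at −57.5 mm. I'll lift and carry it toward the front of the rail's open part.

Request:
{"name": "jog_arm", "arguments": {
  "steps": [
    {"delta_rot":[0,0,0],"linear":[0.005,0,0],"grip":0.02},
    {"delta_rot":[0,0,0],"linear":[0.005,0,-0.01],"grip":0.02},
    {"delta_rot":[0,0,0],"linear":[0,0,-0.02],"grip":0.02},
    {"delta_rot":[0,0,0],"linear":[0,0,-0.03],"grip":0.02},
    {"delta_rot":[0,0,0],"linear":[0,0,-0.03],"grip":0.02},
    {"delta_rot":[0,0,0],"linear":[0,0,-0.025],"grip":0.02},
    {"delta_rot":[0,0,4],"linear":[0,0,-0.015],"grip":0.02},
    {"delta_rot":[0,0,5],"linear":[0,0,-0.01],"grip":0.02},
    {"delta_rot":[0,0,5],"linear":[0,0,0],"grip":0.02},
    {"delta_rot":[0,0,5.7],"linear":[0,0,0],"grip":0.02}
  ]
}}

```text
t: 10.65
tool_pos: [0.4119, 0.1155, 0.2017]
tool_rot: [-0.149, -3.134, 0.0]
contact_force: [-0.1, 1.1, -2.9]
opening: 0.0276
grip_force: 98.7
```

Request:
{"name": "jog_arm", "arguments": {
  "steps": [
    {"delta_rot":[0,0,0],"linear":[0,-0.015,0],"grip":0.02},
    {"delta_rot":[0,0,0],"linear":[0,-0.03,0],"grip":0.02},
    {"delta_rot":[0,0,0],"linear":[0,-0.035,0],"grip":0.02},
    {"delta_rot":[0,0,0],"linear":[0,-0.035,0],"grip":0.02},
    {"delta_rot":[0,0,0],"linear":[0,-0.035,0],"grip":0.02},
    {"delta_rot":[0,0,0],"linear":[0,-0.035,0],"grip":0.02},
    {"delta_rot":[0,0,0],"linear":[0,-0.035,0],"grip":0.02},
    {"delta_rot":[0,0,0],"linear":[0,-0.03,0],"grip":0.02},
    {"delta_rot":[0,0,0],"linear":[0,-0.02,0],"grip":0.02},
    {"delta_rot":[0,0,0],"linear":[0,0,0],"grip":0.02}
  ]
}}

```text
t: 11.65
tool_pos: [0.3869, -0.1547, 0.2011]
tool_rot: [-0.149, -3.133, -0.002]
contact_force: [0.2, -0.1, -3.0]
opening: 0.0275
grip_force: 99.2
```

```bash
python3 - <<'E'
from h import *
togo([.387,-.151,.2],174.8)
for n in("wrist","side","top"):
    im,d,K,T=grab(n); save(n+"5.png",im); np.savez(n+"5.npz",im=im,d=d,K=K,T=T)
a=cv2.imread("pics/wrist5.png");b=cv2.imread("pics/side5.png")
s=cv2.imread("pics/top5.png")
cv2.imwrite("pics/m5.png",np.vstack([np.hstack([cv2.resize(a,(400,250)),cv2.resize(b[100:350,140:540],(400,250))]),cv2.resize(s[110:270,180:436],(560,350)) if 0 else cv2.copyMakeBorder(cv2.resize(s[110:270,180:436],(560,350)),0,0,0,240,0)]))
E
```

```text
t 11.65 pos [ 0.3869 -0.1547  0.2011] F [ 0.2 -0.1 -3. ] open 0.0275 grip 99.2
rot [ 0.05 -0.3  -0.23] lin now-axes [0.0002 0.0037 0.0011] lin after turn [0.0002 0.0037 0.0011]
```

View pics/m5.png

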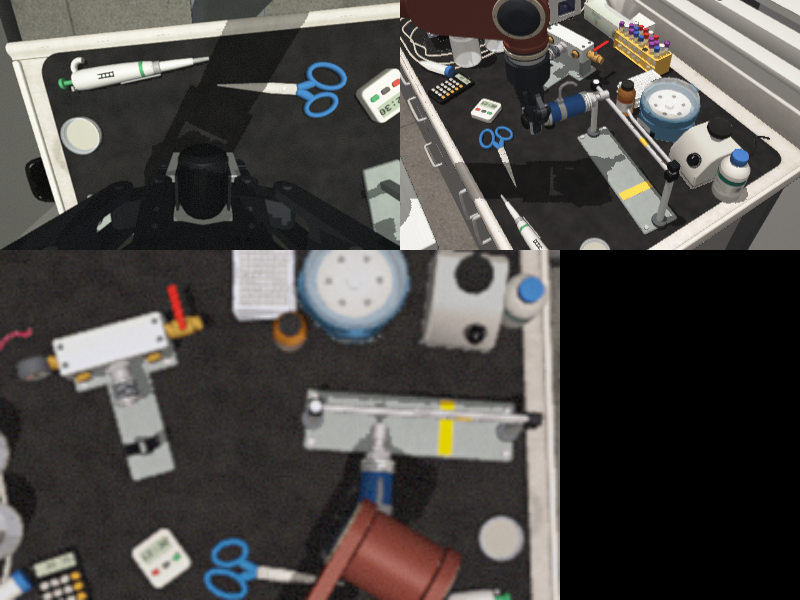

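The filter is held level with its nipple pointing at the rail's open part, and the saddle is empty. In the top panel the nipple is at (380,430) and the left post is at (316,408). Next I'll measure bar and filter in the same views.

```bash
cat > m.py <<'E'
from h import *
def line(P,it=4):
    for _ in range(it):
        m=P.mean(0);v=np.linalg.svd(P-m,full_matrices=False)[2][0];q=P-m;r=np.linalg.norm(q-np.outer(q@v,v),axis=1);P=P[r<max(.003,2*np.median(r))]
    return m,v*np.sign(v[np.argmax(abs(v))]),len(P)
def meas(n,im,d,K,T,yl):
    C=cloud(d,K,T);X,Y,Z=C[...,0],C[...,1],C[...,2];h=cv2.cvtColor(im,cv2.COLOR_RGB2HSV)
    t=C[(Z>.16)&(Z<.182)&(X>.54)&(X<.6)&(Y>-.35)&(Y<-.1)&~((Y>yl[0]-.03)&(Y<yl[1]+.03))]
    m,v,k=line(t);print(n,"bar",k,m.round(4),v.round(3),"yaw",-np.degrees(np.arctan2(v[0]/v[1],1)).round(2),"x at y=-.165:",(m[0]+v[0]/v[1]*(-.165-m[1])).round(4))
    k=C[(Z>.188)&(Z<.212)&(X>.54)&(X<.59)&(Y>-.35)&(Y<-.2)];print("  keeper end y",np.sort(k[:,1])[-4:].round(3),"z",np.median(k[:,2]).round(3))
    b=(h[...,0]>100)&(h[...,0]<125)&(h[...,1]>110)&(X>.36)&(X<.62)&(Y>yl[0])&(Y<yl[1])&(Z>.1)
    p=C[b];m,v,k=line(p);print("  blue",k,m.round(4),v.round(3),"X",p[:,0].min().round(3),p[:,0].max().round(3))
    return C,h
E
python3 - <<'E'
from m import *
for n in("top","side"):
    z=np.load(n+"5.npz");im,d,K,T=[z[k] for k in("im","d","K","T")]
    C,h=meas(n,im,d,K,T,(-.22,-.1))
    X,Y,Z=C[...,0],C[...,1],C[...,2]
    w=(X>.40)&(X<.53)&(Y>-.2)&(Y<-.13)&(Z>.25)&(Z<.31); p=C[w]
    print("  hook",len(p), p.min(0).round(3) if len(p) else'',p.max(0).round(3) if len(p) else '',np.median(p,0).round(3))
    s=(abs(X-.5)<.2)&(Y>yl if 0 else Y>-.2)&(Y<-.12)&(Z>.17)&(Z<.24)&(X>.45); p=C[s]; print("  front X max",np.sort(p[:,0])[-5:].round(3))
    for k in np.arange(.42,.57,.01):
        q=C[(abs(X-k)<.005)&(Y>-.21)&(Y<-.12)&(Z>.18)&(Z<.30)]
        if len(q)>3: print("   ",round(k,3),"ztop",q[:,2].max().round(4),np.percentile(q[:,2],80).round(4),"ymid",((q[:,1].min()+q[:,1].max())/2).round(4))
E
```

```text
top bar 34 [ 0.5593 -0.3029  0.1725] [0.092 0.996 0.003] yaw -5.27 x at y=-.165: 0.572
  keeper end y [-0.214 -0.214 -0.212 -0.211] z 0.197
  blue 150 [ 0.4733 -0.1573  0.2342] [ 0.253  0.967 -0.022] X 0.454 0.49
  hook 32 [ 0.445 -0.161  0.267] [ 0.482 -0.155  0.291] [ 0.464 -0.158  0.282]
  front X max [0.58  0.58  0.58  0.58  0.581]
    0.44 ztop 0.2777 0.2416 ymid -0.1652
    0.45 ztop 0.2832 0.2411 ymid -0.1654
    0.46 ztop 0.2888 0.2453 ymid -0.157
    0.47 ztop 0.291 0.2587 ymid -0.1573
    0.48 ztop 0.2803 0.2392 ymid -0.1584
    0.49 ztop 0.2462 0.2391 ymid -0.1605
    0.5 ztop 0.2434 0.2388 ymid -0.1607
    0.51 ztop 0.24 0.2355 ymid -0.1582
    0.52 ztop 0.2354 0.2325 ymid -0.1615
    0.53 ztop 0.2275 0.2253 ymid -0.1645
    0.54 ztop 0.2303 0.2275 ymid -0.1645
    0.55 ztop 0.2305 0.2288 ymid -0.165
side bar 236 [ 0.5604 -0.3013  0.1734] [0.084 0.996 0.003] yaw -4.82 x at y=-.165: 0.5719
  keeper end y [-0.216 -0.216 -0.216 -0.215] z 0.197
  blue 433 [ 0.457  -0.1728  0.2329] [ 0.997 -0.077 -0.005] X 0.392 0.49
  hook 125 [ 0.4  -0.18  0.25] [ 0.479 -0.156  0.309] [ 0.448 -0.162  0.279]
  front X max [0.577 0.578 0.578 0.578 0.579]
    0.42 ztop 0.2421 0.2372 ymid -0.1626
    0.43 ztop 0.2421 0.2395 ymid -0.1617
    0.44 ztop 0.2779 0.2487 ymid -0.1627
    0.45 ztop 0.287 0.2695 ymid -0.1697
    0.46 ztop 0.2869 0.2406 ymid -0.1662
    0.47 ztop 0.2844 0.2401 ymid -0.1667
    0.48 ztop 0.2787 0.2394 ymid -0.167
    0.49 ztop 0.2411 0.2389 ymid -0.1683
    0.5 ztop 0.242 0.2387 ymid -0.1688
    0.51 ztop 0.239 0.2338 ymid -0.168
    0.52 ztop 0.235 0.2294 ymid -0.1654
    0.53 ztop 0.2299 0.2262 ymid -0.1698
    0.54 ztop 0.2291 0.2274 ymid -0.1714
    0.55 ztop 0.229 0.2269 ymid -0.1718
```

Request:
{"name": "jog_arm", "arguments": {
  "steps": [
    {"delta_rot":[0,-0.3,-0.2],"linear":[0.003,0,0.015],"grip":0.02},
    {"delta_rot":[0,0,0],"linear":[0,0,0.02],"grip":0.02},
    {"delta_rot":[0,0,0],"linear":[0,0,0.02],"grip":0.02},
    {"delta_rot":[0,0,0],"linear":[0,0,0.02],"grip":0.02},
    {"delta_rot":[0,0,0],"linear":[0,0,0.009],"grip":0.02},
    {"delta_rot":[0,0,0],"linear":[0,0,0],"grip":0.02},
    {"delta_rot":[0,0,0],"linear":[0,0,0],"grip":0.02}
  ]
}}

```text
t: 12.5
tool_pos: [0.3858, -0.1526, 0.1188]
tool_rot: [0.136, 3.135, 0.0]
contact_force: [-0.1, 0.6, -2.1]
opening: 0.0276
grip_force: 99.2
```

```bash
python3 - <<'E'
from m import *
togo([.5,-.1547-.01,.1155],174.9)
for n in("top","side"):
    im,d,K,T=grab(n); save(n+"6.png",im)
    C,h=meas(n,im,d,K,T,(-.22,-.1));X,Y,Z=C[...,0],C[...,1],C[...,2]
    for k in np.arange(.43,.56,.01):
        q=C[(abs(X-k)<.005)&(Y>-.21)&(Y<-.12)&(Z>.11)&(Z<.21)]
        if len(q)>3: print("   ",round(k,3),"ztop",q[:,2].max().round(4),np.percentile(q[:,2],80).round(4))
    q=C[(X>.4)&(X<.53)&(Y>-.19)&(Y<-.13)&(Z>.185)&(Z<.21)];print("crown X",np.percentile(q[:,0],[2,50,98]).round(4),"y",np.median(q[:,1]).round(4),"z",q[:,2].max().round(4))
E
```

```text
t 12.5 pos [ 0.3858 -0.1526  0.1188] F [-0.1  0.6 -2.1] open 0.0276 grip 99.2
rot [0.02 0.23 0.14] lin now-axes [-0.1148 -0.0022  0.0038] lin after turn [-0.1149 -0.0019  0.0033]
top bar 33 [ 0.5599 -0.2933  0.1725] [ 0.083  0.996 -0.032] yaw -4.79 x at y=-.165: 0.5707
  keeper end y [-0.214 -0.214 -0.212 -0.211] z 0.196
  blue 133 [ 0.4711 -0.1556  0.1519] [-0.114  0.992 -0.061] X 0.453 0.488
    0.44 ztop 0.196 0.1592
    0.45 ztop 0.2038 0.2002
    0.46 ztop 0.2029 0.1585
    0.47 ztop 0.2029 0.16
    0.48 ztop 0.1931 0.1577
    0.49 ztop 0.1628 0.1575
    0.5 ztop 0.1639 0.158
    0.51 ztop 0.1566 0.1531
    0.52 ztop 0.1496 0.1477
    0.53 ztop 0.1525 0.1469
    0.54 ztop 0.1475 0.146
    0.55 ztop 0.1502 0.1454
crown X [0.4452 0.4602 0.4785] y -0.1566 z 0.2038
side bar 224 [ 0.5603 -0.3024  0.1735] [0.086 0.996 0.005] yaw -4.91 x at y=-.165: 0.5721
  keeper end y [-0.217 -0.216 -0.216 -0.215] z 0.197
  blue 384 [ 0.4554 -0.1707  0.1528] [ 0.996 -0.087 -0.012] X 0.418 0.49
    0.43 ztop 0.161 0.1581
    0.44 ztop 0.1984 0.173
    0.45 ztop 0.2033 0.1688
    0.46 ztop 0.207 0.1593
    0.47 ztop 0.2031 0.1597
    0.48 ztop 0.1944 0.1582
    0.49 ztop 0.1614 0.158
    0.5 ztop 0.1624 0.1587
    0.51 ztop 0.1555 0.1535
    0.52 ztop 0.152 0.1471
    0.53 ztop 0.15 0.1468
    0.54 ztop 0.15 0.1473
    0.55 ztop 0.1501 0.1478
crown X [0.4411 0.4561 0.4782] y -0.1611 z 0.207
```

Request:
{"name": "jog_arm", "arguments": {
  "steps": [
    {"delta_rot":[0,0.2,0.1],"linear":[0,0,0.003],"grip":0.02},
    {"delta_rot":[0,0,0],"linear":[-0.01,0,0],"grip":0.02},
    {"delta_rot":[0,0,0],"linear":[-0.015,0,0],"grip":0.02},
    {"delta_rot":[0,0,0],"linear":[-0.015,0,0],"grip":0.02},
    {"delta_rot":[0,0,0],"linear":[-0.01,0,0],"grip":0.02},
    {"delta_rot":[0,0,0],"linear":[-0.01,0,0],"grip":0.02},
    {"delta_rot":[0,0,0],"linear":[-0.01,0,0],"grip":0.02},
    {"delta_rot":[0,0,0],"linear":[0,0,0],"grip":0.02},
    {"delta_rot":[0,0,0],"linear":[0,0,0],"grip":0.02}
  ]
}}

```text
t: 13.5
tool_pos: [0.4552, -0.1589, 0.1153]
tool_rot: [-0.14, -3.138, -0.001]
contact_force: [0.2, -0.5, -2.6]
opening: 0.0273
grip_force: 99.2
```

```bash
python3 - <<'E'
from m import *
togo([.5,-.165,.1155],175)
for n in("top","side"):
    im,d,K,T=grab(n); save(n+"7.png",im)
    C,h=meas(n,im,d,K,T,(-.22,-.1));X,Y,Z=C[...,0],C[...,1],C[...,2]
    for k in np.arange(.45,.565,.01):
        q=C[(abs(X-k)<.005)&(Y>-.21)&(Y<-.12)&(Z>.11)&(Z<.21)]
        if len(q)>3: print("   ",round(k,3),"ztop",q[:,2].max().round(4),np.percentile(q[:,2],80).round(4))
    q=C[(X>.46)&(X<.565)&(Y>-.19)&(Y<-.13)&(Z>.185)&(Z<.21)];print("crown X",np.percentile(q[:,0],[2,50,98]).round(4),"y",np.median(q[:,1]).round(4),"z",q[:,2].max().round(4))
    if n=="side": save("s7.png",cv2.resize(im[130:290,240:440],None,fx=4,fy=3.5 and 4,interpolation=2)[:600])
E
```

```text
t 13.5 pos [ 0.4552 -0.1589  0.1153] F [ 0.2 -0.5 -2.6] open 0.0273 grip 99.2
rot [ 0.04 -0.04 -0.09] lin now-axes [-0.0452 -0.0021 -0.0002] lin after turn [-0.0452 -0.0021 -0.0002]
top bar 39 [ 0.5595 -0.299   0.1719] [ 0.084  0.996 -0.004] yaw -4.81 x at y=-.165: 0.5708
  keeper end y [-0.214 -0.214 -0.212 -0.211] z 0.197
  blue 87 [ 0.5428 -0.1645  0.1499] [0.633 0.774 0.004] X 0.521 0.558
    0.52 ztop 0.2027 0.2001
    0.53 ztop 0.2042 0.1974
    0.54 ztop 0.1999 0.1878
    0.55 ztop 0.1898 0.1522
    0.56 ztop 0.1617 0.1533
crown X [0.5197 0.535  0.5472] y -0.1634 z 0.2042
side bar 229 [ 0.5604 -0.3012  0.1734] [ 0.084  0.996 -0.   ] yaw -4.8 x at y=-.165: 0.5719
  keeper end y [-0.217 -0.217 -0.216 -0.216] z 0.197
  blue 365 [ 0.5263 -0.177   0.1474] [ 0.996 -0.089 -0.007] X 0.458 0.558
    0.45 ztop 0.2093 0.1827
    0.46 ztop 0.2062 0.1844
    0.48 ztop 0.1392 0.1363
    0.49 ztop 0.1573 0.1542
    0.5 ztop 0.1551 0.1537
    0.51 ztop 0.1953 0.1679
    0.52 ztop 0.2008 0.1651
    0.53 ztop 0.2015 0.1549
    0.54 ztop 0.1975 0.1549
    0.55 ztop 0.1888 0.1536
    0.56 ztop 0.1729 0.1533
crown X [0.5108 0.5255 0.5454] y -0.1674 z 0.2082
```

View pics/s7.png

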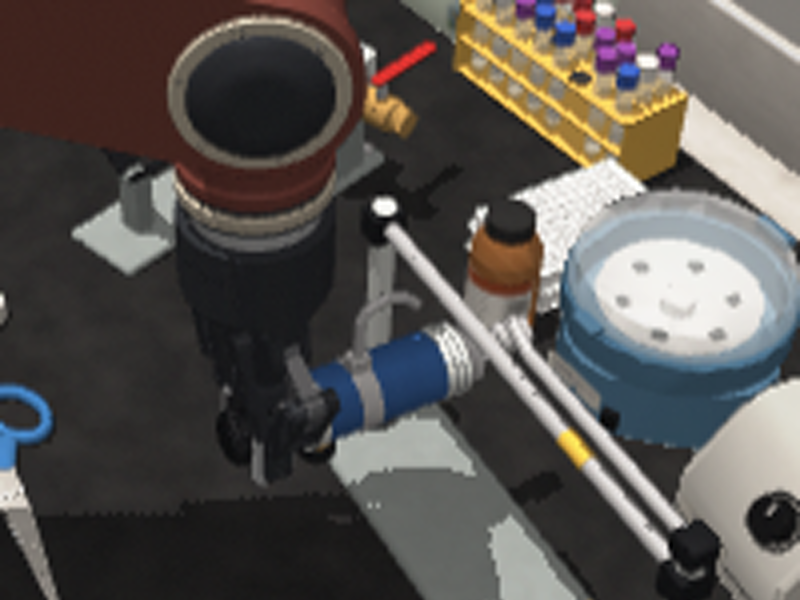

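The nipple is under the bar at (490,340), and the hook at (395,300) stands level with the bar and just in front of it. I'll push in and lower.

Request:
{"name": "jog_arm", "arguments": {
  "steps": [
    {"delta_rot":[0,0,0],"linear":[-0.008,0,0],"grip":0.02},
    {"delta_rot":[0,0,0],"linear":[-0.01,0,0],"grip":0.02},
    {"delta_rot":[0,0,0],"linear":[-0.01,0,0],"grip":0.02},
    {"delta_rot":[0,0,0],"linear":[-0.01,0,0],"grip":0.02},
    {"delta_rot":[0,0,0],"linear":[-0.006,0,0],"grip":0.02},
    {"delta_rot":[0,0,0],"linear":[0,0,0],"grip":0.02},
    {"delta_rot":[0,0,0],"linear":[0,0,0],"grip":0.02}
  ]
}}

```text
t: 14.3
tool_pos: [0.4991, -0.1628, 0.1153]
tool_rot: [-0.14, -3.138, -0.001]
contact_force: [0.4, -0.8, -3.7]
opening: 0.0275
grip_force: 99.2
```

Request:
{"name": "jog_arm", "arguments": {
  "steps": [
    {"delta_rot":[0,0,0],"linear":[0,0,0.005],"grip":0.02},
    {"delta_rot":[0,0,0],"linear":[0,0,0.005],"grip":0.02},
    {"delta_rot":[0,0,0],"linear":[0,0,0.005],"grip":0.02},
    {"delta_rot":[0,0,0],"linear":[0,0,0.002],"grip":0.02},
    {"delta_rot":[0,0,0],"linear":[0,0,0],"grip":0.02},
    {"delta_rot":[0,0,0],"linear":[0,0,0],"grip":0.02}
  ]
}}

```text
t: 14.9
tool_pos: [0.4991, -0.163, 0.0985]
tool_rot: [0.14, 3.138, 0.001]
contact_force: [0.1, -0.9, -1.7]
opening: 0.0275
grip_force: 99.2
```

```bash
python3 - <<'E'
from m import *
togo([.4985,-.165,.0955],175)
for n in("top","side"):
    im,d,K,T=grab(n); save(n+"8.png",im)
    C,h=meas(n,im,d,K,T,(-.22,-.1));X,Y,Z=C[...,0],C[...,1],C[...,2]
    q=C[(X>.53)&(X<.61)&(Y>-.19)&(Y<-.13)&(Z>.1775)&(Z<.21)];print("crown X",np.percentile(q[:,0],[2,50,98]).round(4),"y",np.median(q[:,1]).round(4),"z",q[:,2].max().round(4))
    for k in np.arange(.53,.66,.01):
        q=C[(abs(X-k)<.005)&(Y>-.20)&(Y<-.14)&(Z>.10)&(Z<.21)]
        if len(q)>3: print("   ",round(k,3),"ztop",q[:,2].max().round(4),np.percentile(q[:,2],70).round(4))
    if n=="side": save("s8.png",cv2.resize(im[150:270,280:420],None,fx=5,fy=5,interpolation=2))
E
```

```text
t 14.9 pos [ 0.4991 -0.163   0.0985] F [ 0.1 -0.9 -1.7] open 0.0275 grip 99.2
rot [ 0.03  0.   -0.11] lin now-axes [ 0.0004 -0.0021  0.003 ] lin after turn [ 0.0004 -0.0021  0.003 ]
top bar 35 [ 0.5596 -0.2988  0.1726] [0.082 0.996 0.016] yaw -4.72 x at y=-.165: 0.5706
  keeper end y [-0.214 -0.214 -0.212 -0.211] z 0.196
  blue 52 [ 0.5946 -0.1669  0.1328] [ 0.084  0.994 -0.063] X 0.569 0.603
crown X [0.5683 0.5757 0.5867] y -0.1667 z 0.1887
    0.57 ztop 0.1887 0.1757
    0.58 ztop 0.1836 0.1749
    0.59 ztop 0.1784 0.1369
    0.6 ztop 0.1399 0.1352
    0.61 ztop 0.1441 0.1367
    0.62 ztop 0.1414 0.134
    0.63 ztop 0.1353 0.1285
    0.64 ztop 0.1287 0.1243
    0.65 ztop 0.1312 0.1254
side bar 230 [ 0.5604 -0.3015  0.1734] [ 0.082  0.997 -0.001] yaw -4.68 x at y=-.165: 0.5715
  keeper end y [-0.216 -0.216 -0.216 -0.216] z 0.197
  blue 235 [ 0.5664 -0.1816  0.1297] [ 0.957 -0.242 -0.16 ] X 0.531 0.603
crown X [0.5603 0.572  0.5852] y -0.1716 z 0.1856
    0.53 ztop 0.1225 0.1192
    0.54 ztop 0.1404 0.137
    0.55 ztop 0.171 0.1387
    0.56 ztop 0.1821 0.1474
    0.57 ztop 0.1856 0.1737
    0.58 ztop 0.1827 0.1384
    0.59 ztop 0.1784 0.134
    0.6 ztop 0.1402 0.1363
    0.61 ztop 0.1394 0.1347
    0.62 ztop 0.1339 0.1316
    0.63 ztop 0.1356 0.1303
    0.64 ztop 0.1271 0.1235
    0.65 ztop 0.1284 0.1245
```

View pics/s8.png

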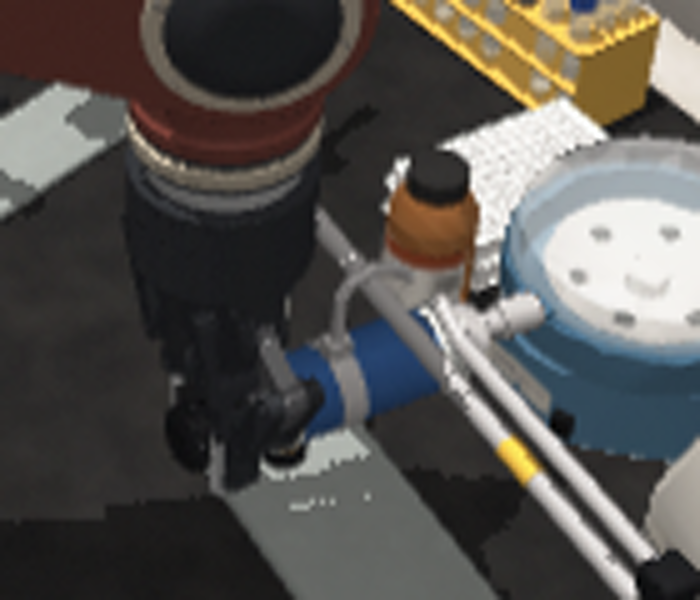

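The hook is over the bar at (370,285), about 4 mm above its seat. I'll touch down, ease up 2 mm, and slide.

Request:
{"name": "jog_arm", "arguments": {
  "steps": [
    {"delta_rot":[0,0,0],"linear":[0,0,0.002],"grip":0.02},
    {"delta_rot":[0,0,0],"linear":[0,0,0.002],"grip":0.02},
    {"delta_rot":[0,0,0],"linear":[0,0,0],"grip":0.02},
    {"delta_rot":[0,0,0],"linear":[0,0,0],"grip":0.02}
  ]
}}

```text
t: 15.4
tool_pos: [0.4996, -0.1631, 0.095]
tool_rot: [0.14, 3.137, 0.0]
contact_force: [1.9, -0.2, -1.1]
opening: 0.0275
grip_force: 99.2
```

Request:
{"name": "jog_arm", "arguments": {
  "steps": [
    {"delta_rot":[0,0,0],"linear":[0,0,0.001],"grip":0.02},
    {"delta_rot":[0,0,0],"linear":[0,0,0],"grip":0.02},
    {"delta_rot":[0,0,0],"linear":[0,0,0],"grip":0.02}
  ]
}}

```text
t: 15.7
tool_pos: [0.5, -0.1632, 0.0943]
tool_rot: [0.14, 3.136, -0.0]
contact_force: [2.5, -0.1, 0.8]
opening: 0.0278
grip_force: 99.3
```

Request:
{"name": "jog_arm", "arguments": {
  "steps": [
    {"delta_rot":[0,0,0],"linear":[0,0,-0.0025],"grip":0.02},
    {"delta_rot":[0,0,0],"linear":[0,-0.008,0],"grip":0.02},
    {"delta_rot":[0,0,0],"linear":[0,-0.01,0],"grip":0.02},
    {"delta_rot":[0,0,0],"linear":[0,-0.01,0],"grip":0.02},
    {"delta_rot":[0,0,0],"linear":[0,-0.01,0],"grip":0.02},
    {"delta_rot":[0,0,0],"linear":[0,-0.01,0],"grip":0.02},
    {"delta_rot":[0,0,0],"linear":[0,-0.007,0],"grip":0.02},
    {"delta_rot":[0,0,0],"linear":[0,0,0],"grip":0.02}
  ]
}}

```text
t: 16.5
tool_pos: [0.4939, -0.2189, 0.0958]
tool_rot: [-0.142, -3.138, -0.0]
contact_force: [-0.7, -0.6, -2.2]
opening: 0.0278
grip_force: 99.3
```

```bash
python3 - <<'E'
from m import *
togo([.4996-.0095,-.163-.110,.0965],175.1)
for n in("top","side"):
    im,d,K,T=grab(n); save(n+"9.png",im)
    C,h=meas(n,im,d,K,T,(-.29,-.15));X,Y,Z=C[...,0],C[...,1],C[...,2]
    q=C[(X>.53)&(X<.55)&(Y>-.25)&(Y<-.20)&(Z>.15)&(Z<.19)];print("stem",len(q),np.median(q,0).round(4))
    if n=="side": save("s9.png",cv2.resize(im[150:290,260:440],None,fx=4,fy=4,interpolation=2))
E
```

```text
t 16.5 pos [ 0.4939 -0.2189  0.0958] F [-0.7 -0.6 -2.2] open 0.0278 grip 99.3
rot [ 0.01 -0.02 -0.3 ] lin now-axes [-0.0011 -0.0542 -0.0007] lin after turn [-0.0009 -0.0542 -0.0007]
top bar 28 [ 0.5701 -0.1903  0.1725] [0.095 0.995 0.005] yaw -5.45 x at y=-.165: 0.5726
  keeper end y [-0.229 -0.229 -0.228 -0.223] z 0.196
  blue 43 [ 0.59   -0.2227  0.1305] [ 0.03   0.994 -0.106] X 0.583 0.596
stem 0 [nan nan nan]
side bar 74 [ 0.5578 -0.335   0.1734] [ 0.082  0.997 -0.01 ] yaw -4.73 x at y=-.165: 0.5718
  keeper end y [-0.217 -0.215 -0.215 -0.214] z 0.197
  blue 223 [ 0.5636 -0.2364  0.1286] [ 0.91  -0.338 -0.241] X 0.496 0.594
stem 10 [ 0.5489 -0.2255  0.1618]
  return _methods._mean(a, axis=axis, dtype=dtype,
  ret = um.true_divide(
```

View pics/s9.png

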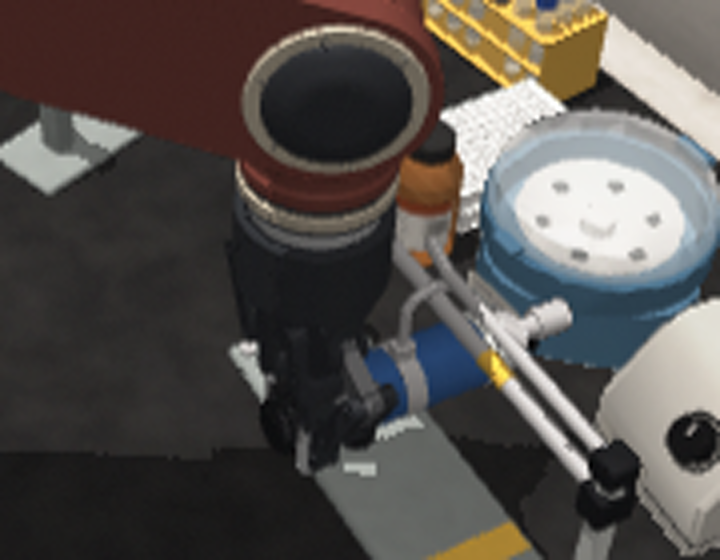

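The hook at (425,290) has passed under the keeper's end and the band is at (493,368). I'll continue.

Request:
{"name": "jog_arm", "arguments": {
  "steps": [
    {"delta_rot":[0,0,0],"linear":[0,-0.008,0],"grip":0.02},
    {"delta_rot":[0,0,0],"linear":[0,-0.01,0],"grip":0.02},
    {"delta_rot":[0,0,0],"linear":[0,-0.01,0],"grip":0.02},
    {"delta_rot":[0,0,0],"linear":[0,-0.01,0],"grip":0.02},
    {"delta_rot":[0,0,0],"linear":[0,-0.01,0],"grip":0.02},
    {"delta_rot":[0,0,0],"linear":[0,-0.006,0],"grip":0.02},
    {"delta_rot":[0,0,0],"linear":[0,0,0],"grip":0.02},
    {"delta_rot":[0,0,0],"linear":[0,0,0],"grip":0.02}
  ]
}}

```text
t: 17.4
tool_pos: [0.4894, -0.2717, 0.0959]
tool_rot: [0.141, 3.138, 0.001]
contact_force: [-0.1, -1.5, -2.4]
opening: 0.0275
grip_force: 99.3
```

```bash
cat > c.py <<'E'
from m import *
import sys
togo([.49,-.273,.0943],175.1)
for n in("top","side"):
    im,d,K,T=grab(n); save(n+sys.argv[1]+".png",im)
    C=cloud(d,K,T);h=cv2.cvtColor(im,cv2.COLOR_RGB2HSV);X,Y,Z=C[...,0],C[...,1],C[...,2]
    y=(h[...,0]>20)&(h[...,0]<35)&(h[...,1]>120)&(h[...,2]>110)&(X>.4)&(X<.66)&(Y<-.2)
    for lo,hi in((-.01,.03),(.15,.185)):
        P=C[y&(Z>lo)&(Z<hi)]
        if len(P)>3: print(n,"yel",len(P),np.median(P,0).round(4),np.percentile(P[:,1],[3,97]).round(4))
    q=C[(X>.52)&(X<.553)&(Y>-.31)&(Y<-.24)&(Z>.145)&(Z<.19)]
    if len(q): print(n,"stem",len(q),np.median(q,0).round(4),q.max(0).round(4))
    for a in(.545,.55,.555,.56,.565,.6,.62,.64,.65):
        q=C[(abs(X-a)<.004)&(abs(Y+.28)<.02)&(Z>.11)&(Z<.16)]
        if len(q)>2: print("   x",a,"top",q[:,2].max().round(4),"ymid",((q[:,1].min()+q[:,1].max())/2).round(4))
    if n=="side": save("side"+sys.argv[1]+"z.png",cv2.resize(im[170:310,280:460],None,fx=4,fy=4,interpolation=2))
E
python3 c.py 10
```

```text
t 17.4 pos [ 0.4894 -0.2717  0.0959] F [-0.1 -1.5 -2.4] open 0.0275 grip 99.3
rot [ 0.04  0.   -0.23] lin now-axes [-0.0008 -0.0013  0.0016] lin after turn [-0.0007 -0.0013  0.0016]
   x 0.6 top 0.1379 ymid -0.2788
   x 0.62 top 0.1323 ymid -0.2796
   x 0.64 top 0.1237 ymid -0.2822
   x 0.65 top 0.1264 ymid -0.2833
side yel 112 [ 0.5646 -0.2798  0.0102] [-0.29 -0.27]
side yel 10 [ 0.5606 -0.2823  0.1741] [-0.2854 -0.2799]
side stem 49 [ 0.5465 -0.279   0.1653] [ 0.5529 -0.2746  0.1786]
   x 0.545 top 0.1594 ymid -0.2808
   x 0.55 top 0.1592 ymid -0.281
   x 0.555 top 0.1442 ymid -0.2811
   x 0.56 top 0.1364 ymid -0.2842
   x 0.565 top 0.1369 ymid -0.2827
   x 0.6 top 0.1336 ymid -0.2838
   x 0.62 top 0.1305 ymid -0.2829
   x 0.64 top 0.126 ymid -0.2867
   x 0.65 top 0.1249 ymid -0.2878
```

View pics/side10z.png

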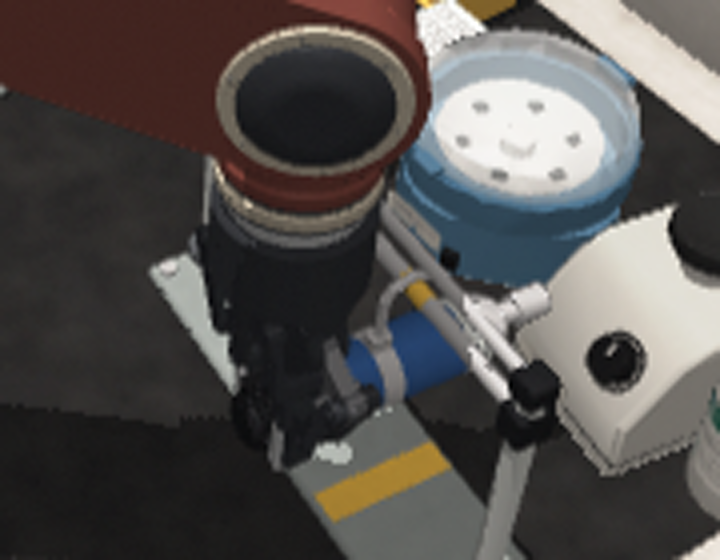

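The hook at (400,285) stands at the band (420,290), above the base stripe. I'll nudge 1.5 mm, set down and open.

Request:
{"name": "jog_arm", "arguments": {
  "steps": [
    {"delta_rot":[0,0,0],"linear":[-0.0005,-0.0015,0],"grip":0.02},
    {"delta_rot":[0,0,0],"linear":[0,0,0.001],"grip":0.02},
    {"delta_rot":[0,0,0],"linear":[0,0,0.0005],"grip":0.02},
    {"delta_rot":[0,0,0],"linear":[0,0,0],"grip":0.02},
    {"delta_rot":[0,0,0],"linear":[0,0,0],"grip":0.02}
  ]
}}

```text
t: 18.0
tool_pos: [0.4902, -0.273, 0.0949]
tool_rot: [0.139, 3.137, 0.0]
contact_force: [1.7, 0.8, 0.2]
opening: 0.0275
grip_force: 99.3
```

Request:
{"name": "jog_arm", "arguments": {
  "steps": [
    {"delta_rot":[0,0,0],"linear":[0,0,0],"grip":0.03},
    {"delta_rot":[0,0,0],"linear":[0,0,0],"grip":0.032},
    {"delta_rot":[0,0,0],"linear":[0,0,0],"grip":0.034},
    {"delta_rot":[0,0,0],"linear":[0,0,0],"grip":0.04},
    {"delta_rot":[0,0,0],"linear":[0,0,0],"grip":0.05},
    {"delta_rot":[0,0,0],"linear":[0,0,0],"grip":0.065},
    {"delta_rot":[0,0,0],"linear":[0,0,0],"grip":0.08},
    {"delta_rot":[0,0,0],"linear":[0,0,0],"grip":0.08},
    {"delta_rot":[0,0,0],"linear":[0,0,0],"grip":0.08}
  ],
  "newtons": 20
}}

```text
t: 18.9
tool_pos: [0.4898, -0.273, 0.0945]
tool_rot: [0.14, 3.138, 0.001]
contact_force: [-0.2, -0.2, 0.6]
opening: 0.08
grip_force: 0.0
```

```bash
python3 c.py 11
```

```text
t 18.9 pos [ 0.4898 -0.273   0.0945] F [-0.2 -0.2  0.6] open 0.08 grip 0.0
rot [ 0.03  0.01 -0.2 ] lin now-axes [-0.0002  0.      0.0002] lin after turn [-0.0002  0.      0.0002]
   x 0.565 top 0.1337 ymid -0.2618
   x 0.6 top 0.1386 ymid -0.2791
   x 0.62 top 0.1374 ymid -0.282
   x 0.64 top 0.1279 ymid -0.2832
   x 0.65 top 0.1357 ymid -0.2829
side yel 107 [ 0.5729 -0.2806  0.0103] [-0.2907 -0.2726]
side yel 14 [ 0.5619 -0.2837  0.1737] [-0.3442 -0.2711]
side stem 38 [ 0.5482 -0.2808  0.1637] [ 0.5522 -0.2767  0.1776]
   x 0.545 top 0.1587 ymid -0.2818
   x 0.55 top 0.1587 ymid -0.2817
   x 0.555 top 0.1433 ymid -0.282
   x 0.56 top 0.1358 ymid -0.2819
   x 0.565 top 0.136 ymid -0.2837
   x 0.6 top 0.1332 ymid -0.2852
   x 0.62 top 0.1334 ymid -0.2858
   x 0.64 top 0.1278 ymid -0.2876
   x 0.65 top 0.1308 ymid -0.289
```

Request:
{"name": "jog_arm", "arguments": {
  "steps": [
    {"delta_rot":[0,0,0],"linear":[0,0,-0.01],"grip":0.08},
    {"delta_rot":[0,0,0],"linear":[0,0,-0.02],"grip":0.08},
    {"delta_rot":[0,0,0],"linear":[0,0,-0.03],"grip":0.08},
    {"delta_rot":[0,0,0],"linear":[0.01,0,-0.035],"grip":0.08},
    {"delta_rot":[0,0,0],"linear":[0.02,0,-0.035],"grip":0.08},
    {"delta_rot":[0,0,0],"linear":[0.035,0,-0.03],"grip":0.08},
    {"delta_rot":[0,0,0],"linear":[0.035,0,-0.02],"grip":0.08},
    {"delta_rot":[0,0,0],"linear":[0,0,0],"grip":0.08},
    {"delta_rot":[0,0,0],"linear":[0,0,0],"grip":0.08}
  ]
}}

```text
t: 19.9
tool_pos: [0.3902, -0.2645, 0.2759]
tool_rot: [0.141, 3.136, -0.002]
contact_force: [0.1, -0.8, -0.2]
opening: 0.0802
grip_force: 0.0
```

```bash
python3 c.py 12; python3 - <<'E'
from h import *
im,d,K,T=grab("side")
a=cv2.resize(im[170:310,280:480],None,fx=4,fy=4,interpolation=2)[:,:,::-1][:400]
t=cv2.imread("pics/top12.png");b=cv2.resize(t[130:215,190:430],(800,283))[:200]
cv2.imwrite("pics/fin.png",np.vstack([a,b]))
im,d,K,T=grab("top");sil(im,d,K,T)
E
```

```text
t 19.9 pos [ 0.3902 -0.2645  0.2759] F [ 0.1 -0.8 -0.2] open 0.0802 grip 0.0
rot [-0.08  0.16 -0.25] lin now-axes [-0.0996  0.0007  0.1819] lin after turn [-1.002e-01  1.000e-04  1.816e-01]
top yel 6 [ 0.5578 -0.2695  0.012 ] [-0.272  -0.2663]
top stem 10 [ 0.5492 -0.2747  0.169 ] [ 0.5519 -0.2722  0.1796]
   x 0.545 top 0.1468 ymid -0.2767
   x 0.55 top 0.1567 ymid -0.2767
   x 0.555 top 0.145 ymid -0.2771
   x 0.56 top 0.1371 ymid -0.2771
   x 0.565 top 0.1371 ymid -0.2768
   x 0.6 top 0.1399 ymid -0.279
   x 0.62 top 0.1343 ymid -0.2815
   x 0.64 top 0.1319 ymid -0.283
   x 0.65 top 0.1273 ymid -0.2855
side yel 115 [ 0.5636 -0.2792  0.0104] [-0.2903 -0.2694]
side yel 21 [ 0.5621 -0.2848  0.1744] [-0.2902 -0.271 ]
side stem 38 [ 0.548  -0.2806  0.1641] [ 0.552  -0.2768  0.1776]
   x 0.545 top 0.1597 ymid -0.2821
   x 0.55 top 0.1593 ymid -0.2825
   x 0.555 top 0.1435 ymid -0.2822
   x 0.56 top 0.1357 ymid -0.2831
   x 0.565 top 0.1361 ymid -0.2847
   x 0.6 top 0.1322 ymid -0.2829
   x 0.62 top 0.1337 ymid -0.2861
   x 0.64 top 0.1283 ymid -0.2887
   x 0.65 top 0.1306 ymid -0.2908
-58 lat 4.0 w 25.0 ztop 102
-52 lat 0.9 w 29.5 ztop 105
-46 lat 3.1 w 32.7 ztop 106
-40 lat 1.3 w 29.9 ztop 104
-34 lat 3.4 w 33.4 ztop 105
-28 lat 2.7 w 32.6 ztop 104
-22 lat 2.7 w 25.0 ztop 103
-16 lat 1.5 w 24.0 ztop 103
```

View pics/fin.png

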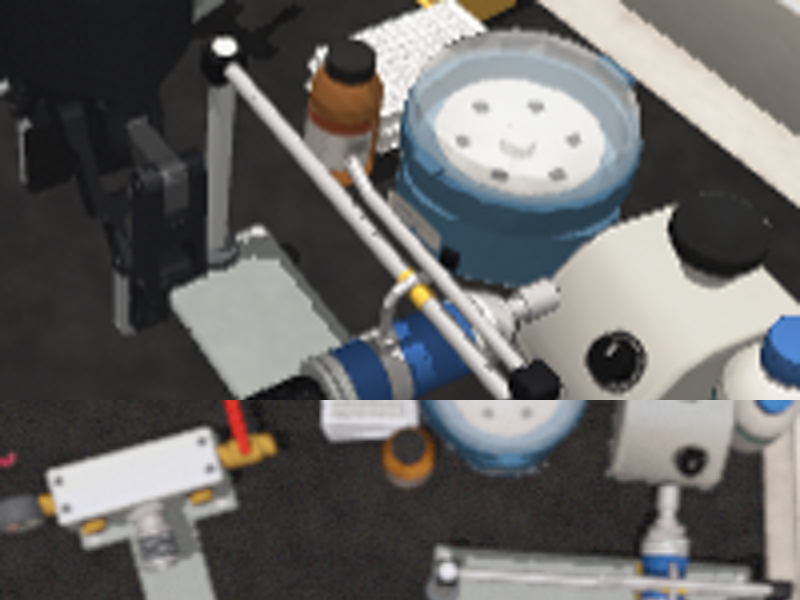

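The filter hangs with its hook at (410,285), and yellow shows on both sides of it. Everything else stands where it was. Last check before handing in: is the sleeve forward as at the start, and are the bystanders unmoved?

```bash
python3 - <<'E'
from h import *
a=cv2.imread("pics/top0.png",0).astype(float);b=cv2.imread("pics/top12.png",0).astype(float)
z=np.load("top0.npz");K,T=z["K"],z["T"]
for s in np.arange(-64,-8,4):
    u,v=proj([.6554+s*.000968,.1784+s*.00025,.1],K,T);f=lambda i:cv2.getRectSubPix(i.astype(np.float32),(5,1),(float(u),float(v))).mean().round()
    print(s,f(a),f(b),end=" | ")
D=np.abs(a-b)
for n,(x0,x1,y0,y1) in dict(bottle=(300,325,135,160),timer=(238,266,236,266),petri=(397,422,230,253)).items(): print(n,D[y0:y1,x0:x1].mean().round(1))
E
```

```text
-64 174.0 171.0 | -60 170.0 170.0 | -56 169.0 174.0 | -52 165.0 169.0 | -48 112.0 115.0 | -44 101.0 106.0 | -40 109.0 113.0 | -36 105.0 108.0 | -32 109.0 111.0 | -28 152.0 156.0 | -24 176.0 180.0 | -20 185.0 188.0 | -16 189.0 192.0 | -12 176.0 180.0 | bottle 4.2
timer 4.0
petri 57.9
```

The sleeve is forward. The petri dish is probably hidden by the arm in the top view, so I'll compare it in the side view.

```bash
python3 - <<'E'
from h import *
a=cv2.imread("pics/side0.png",0).astype(float);b=cv2.imread("pics/side12.png",0).astype(float)
print(np.abs(a-b)[335:372,315:355].mean(), np.median(np.load("top0.npz")["d"][235:248,403:415]))
d=grab("top")[1];print(np.median(d[235:248,403:415]))
E
```

```text
3.9702702702702704 1.5967019
1.0210524
```

The dish hasn't moved in the side view, and the top camera is blocked there by the arm. Handing in.

```bash
python3 -c "
from station import ctrl
print(ctrl.finish_job())"
```

```text
the job is handed in; nothing more can be done
None
```

The filter hangs by its hook on the yellow band under the keeper, the sleeve is forward again, the bystanders are unmoved in the camera views, and the job was handed in at about 20 s (no verdict was returned).

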